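# Index the rotary loading table and register a dose cassette

## Task

Turn the rotary table one station counter-clockwise (seen from above), until it clicks into its next detent with the empty nest at the loading pointer, and let go of it. Then set the loose cassette down in that nest and slide it gently home, flush against both of the nest's fences, without pushing the table off its detent. Leave the bottle, the basket and the bowl where they stand.

Things in the scene. Friction and masses are not known exactly. Their poses are not given: they have to be found in the camera images.
- base: Grey square base of the rotary table, 310 x 310 x 14 mm, fixed. Origin: centre of its underside, on the turning axis; x points from the loading pointer to the spring detent block on the far edge; z up. A 220 mm column at its +x, -y corner carries a small check camera over the far station, underside 168 mm above the bench.
- axis (a point): Centre of the disc's top face, on the turning axis: aluminium disc, radius 160 mm, top 62 mm above the bench; axes turn with it. Four nests 90 degrees apart, each with two low steel fences; three hold a clamped cassette shaped like the loose one, one is empty. Between the nests stand four upright posts for turning it by hand.
- rotor (a joint): Angle of the table in rad, counter-clockwise seen from above positive. Detents at 0 (the start, within 0.02), pi/2, pi, 3pi/2. Breaking out of or into a detent takes about 10 to 20 N at a post; it draws the table in from about 0.05 rad either side. In between, the table turns freely and stays where it is left.
- post (a point): Centre of the top of one post (diameter 18 mm, 140 mm from the axis, 75 mm tall above the disc, top 137 mm above the bench), turning with the table: at the start 135 degrees counter-clockwise from the base's x axis, between the empty nest and the pointer; after one station at 225 degrees.
- nest (a point): Empty nest, on the disc's top, turning with it: where the centre of the cassette's underside lies when fully home, 95 mm from the axis. x clockwise along the rim, y outward, z up. Fences 16 mm high, 8 thick: the long (90 mm) on the axis side, face at y = -30 mm; the short (50 mm) across the end, face at x = +50 mm (at the pointer, seen from the robot: back and left). Other sides open.
- pointer (a point): Tip of the steel wedge on the -x edge of the base, 42 mm above the bench, which marks the loading position.
- cassette: Loose closed plastic cassette, 100 mm (x) x 60 mm (y) x 42 mm high, white with a grey lid, with a grip rib on the lid along x: 70 mm long, 16 mm thick, 32 mm high (top 74 mm above the underside). Origin at the centre of its underside, x along its length, z up. The same either way round. About 0.3 kg.
- saline: Bystander: clear plastic bottle, diameter 68 mm, 190 mm tall, upright. Origin at the centre of its underside.
- basket: Bystander: white plastic basket, 130 (x) x 190 (y) x 70 mm, with four small bottles in it up to 115 mm high. Origin at the centre of its underside.
- bowl: Bystander: steel bowl, rim diameter 110 mm, 45 mm high. Origin at the centre of its underside.

How it is judged:
On the way, in this order (a step that is already met when the one before it is completed fails the run):
1. the table has been turned one station counter-clockwise and rests in its detent, untouched by the robot (value of joint rotor between 1.53 and 1.61 rad and contact force between each of the arm, the fingers and base below 0.3 N), for 0.2 s.
2. the cassette stands in the nest, within 25 mm of home (horizontal distance between cassette and nest below 0.025 m and z of cassette in the frame of nest below 0.004 m), for 0.1 s.
At the end, for the whole second after the job is handed in: The table rests in the detent one station on from the start (within 0.04 rad); the cassette stands flat and at rest in the nest that was empty, flush with both fences (gap at its middle under 1.5 mm at each, parallel within 0.03 rad) (value of joint rotor between 1.53 and 1.61 rad and x of cassette in the frame of nest between -0.0015 and 0.0025 m and y of cassette in the frame of nest between -0.0025 and 0.0015 m and z of cassette in the frame of nest between -0.003 and 0.003 m and angle between the x axis of cassette and the x axis of nest, either way round below 0.03 rad and angle between cassette's own z axis and vertical below 0.03 rad and linear speed of cassette below 0.01 m/s); the robot touches nothing.
It fails at once if the table is turned well past the next station or backwards (value of joint rotor above 2 rad or value of joint rotor below -0.3 rad).
It fails at once if the table is pushed off its detent with the cassette in the nest (horizontal distance between cassette and nest below 0.03 m and (value of joint rotor below 1.52 rad or value of joint rotor above 1.62 rad)).
It fails at once if the cassette is dropped, or slammed (over 70 N), on the table or its fences (contact force between cassette and base above 70 N).
It fails at once if the bottle, basket or bowl is moved (distance of any of saline, basket, bowl from where it was at the start of the episode above 0.02 m).
It also fails if it takes over 67 s, if anything falls off the work surface, if the arm or the gripper's body presses on something with over 40 N, if the wrist force passes 120 N, or if a joint passes its speed limit or range.

## Robot

A 6-joint arm with a two-finger parallel gripper is mounted at the origin on the work surface. World frame = base frame: x ahead of the robot, y to its left, z up, the work surface at z = 0. Lengths are in m, angles in rad, forces in N, time in s.
With the tool pointing down it reaches from about 0.35 to 0.8 m from the base axis. Payload 7.3 kg.
Tool frame: the origin (TCP) lies on the centre line of the jaws, within the pads' length; the fingertips stand 14 mm ahead of it and the grasp point (between the pads) lies 5 mm behind it; z points along the fingers, y is the line along which they close (so a half turn about z gives the same grasp; the last joint's range is limited). The gripper opens to 85 mm and grips with 20 to 120 N. Pads are 22 mm wide; open, the fingers measure 114 mm over their backs; the gripper's body (76 mm by 85 mm) begins 54 mm behind the grasp point. The pads swing forward as they close: fully open they stand 13 mm farther back than shut.
Start: joints at [1.194, 0.342, 1.524, -0, 1.275, -0.146], TCP at [0.12, 0.511, 0.245] pointing down, gripper open.
Joint ranges: [-2.53, 2.53], [-0.77, 2.02], [0.04, 2.7], [-1, 4.14], [0.28, 2.66], [-3.11, 3.11]. Speed limits (rad/s): [2.57, 2.57, 3.14, 3.14, 3.14, 3.14].

## Interface

Orientations are given as [roll, pitch, yaw] about the fixed x, y, z axes, in that order (R = Rz(yaw) Ry(pitch) Rx(roll)).
In Python, from rig import get_state, optics, ticket gives the robot as it stands.
- The arm moves only by the shell command python3 -m pendant 'ROWS'. ROWS is JSON, a list that holds one entry, the list of rows, each a list of 7 numbers: the turn, a rotation vector about the world's x, y, z in rad, then the shift along the world's x, y, z in mm, then the opening, from 0 (shut) to 1 (fully open). A call has exactly 5 rows; each row shifts and turns the commanded pose from where the row before left it; what a row does not reach is not made up. A row lasts 1/8 s, in which the tool goes at most 62.5 mm and 10.7 degrees, less where a joint would pass 70% of its speed; a pose out of reach is approached as far as the arm can. A call with a gripper value outside its range is refused whole. The fingers move at their own pace and stop on an object; the grip force is fixed at half the most. Time passes only in rows, so rows that do not move let the fingers close, or fill a call up. It gives the time, the measured TCP pose, the force, the opening and the grip force at its end, in the units of the state.
- get_state(): the state, without advancing time (a new reading comes with each control period).
- optics.camera(name): name is "scene" or "top" or "wrist"; returns a dict with "frame" (384x512x3 uint8, red, green, blue), "fovy" (degrees; the focal length in pixels is half the picture's height over the tangent of half this angle, whatever the lens; pixels are square), "cx", "cy" (the principal point, pixels), "R" (3x3) and "t" (3): a world point X has camera coordinates R X + t. Camera axes: x right, y down, z forward; pixel columns grow to the right and rows downward; lengths in m; the calibration is good to about 2 mm. A picture is of the moment at which its call begins. There is no depth.
- ticket.job_done(): hands the job in; it is judged then, once.
The state is a dict: "time": time; "joint_positions": joint angles; "qd": joint speeds; "tau": joint torques, N m; "eef_pos": TCP position; "tcp_rot": TCP orientation; "wrist_force": force on the tool from outside, world axes, zero at the start; "torque": the same for the moment, N m; "gripper_width": finger opening in m; "grasp_force": force on a finger pad.
Only numpy, scipy, OpenCV 4.12 (cv2) and the standard library are available. Lean on these libraries where they do the work, as an engineer would, in place of code of your own. Each camera call takes 0.05 s, during which the arm holds its last target. There are 200 camera calls.

## Working session

There is one attempt and no reset: what is moved stays moved. The work goes in short steps, Python scripts to look and compute and a shell command to move; the robot and the scene stay as the last step left them, time stands still between calls to the robot, and variables do not carry over. Pictures are saved under pics/ and viewed, at most 10 in all, crops included, and the job is handed in when it is done.

```bash
mkdir -p pics; ls; cat > h.py <<'E'
import numpy as np, cv2
from rig import get_state, optics, ticket
def cam(n):
    return optics.camera(n)
def save(c,f): cv2.imwrite('pics/'+f, c['frame'][:,:,::-1])
def px2w(c,u,v,z):
    f=c['frame'].shape[0]/2/np.tan(np.radians(c['fovy'])/2)
    R=np.array(c['R']);t=np.array(c['t'])
    d=R.T@np.array([(u-c['cx'])/f,(v-c['cy'])/f,1]); o=-R.T@t
    return o+d*(z-o[2])/d[2]
def w2px(c,X):
    f=c['frame'].shape[0]/2/np.tan(np.radians(c['fovy'])/2)
    p=np.array(c['R'])@np.array(X)+np.array(c['t'])
    return f*p[0]/p[2]+c['cx'], f*p[1]/p[2]+c['cy']
E
python3 - <<'E'
from h import *
import pickle
for n in ['top','scene']:
    c=cam(n); save(c,n+'0.png'); pickle.dump(c,open(n+'0.pkl','wb'))
    print(n,c['fovy'],c['cx'],c['cy'],-np.array(c['R']).T@np.array(c['t']), [k for k in c])
a=cv2.imread('pics/top0.png');cv2.imwrite('pics/top0b.png',cv2.resize(a,(800,600),interpolation=cv2.INTER_CUBIC))
print(get_state())
E
```

```text
pics
top 51.69082226182108 251.79767787671284 191.1416407336986 [0.33648581 0.03190507 1.22684378] ['frame', 'fovy', 'cx', 'cy', 'R', 't']
scene 52.2375698787483 257.4734535129059 196.50096983692075 [ 0.9926467  -0.53359104  1.01970204] ['frame', 'fovy', 'cx', 'cy', 'R', 't']
{'time': 0.1, 'joint_positions': array([ 1.19396527e+00,  3.42654590e-01,  1.52495215e+00, -7.29790553e-06,
        1.27536952e+00, -1.46009686e-01]), 'qd': array([-0.00051449, -0.00206713, -0.00257816,  0.00121186,  0.00122571,
        0.00067399]), 'tau': array([ 2.00732917e-03, -4.34449911e+01, -2.46490395e+01, -1.74270135e-04,
        4.83248543e-03, -5.67005472e-06]), 'eef_pos': array([0.11996576, 0.51075737, 0.24468393]), 'tcp_rot': array([-3.14022275e+00, -1.94398387e-04,  2.91077328e+00]), 'wrist_force': array([ 0.33410357, -0.17120747,  0.15497892]), 'torque': array([-0.00291319,  0.05459617,  0.03889555]), 'grasp_force': 0.0, 'gripper_width': 0.08545700415005046}
```

View pics/top0b.png

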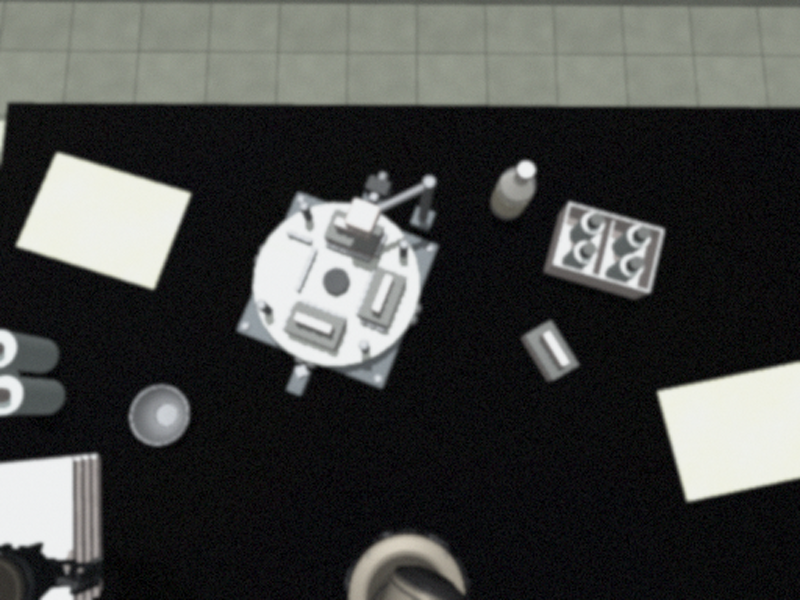

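View pics/scene0.png

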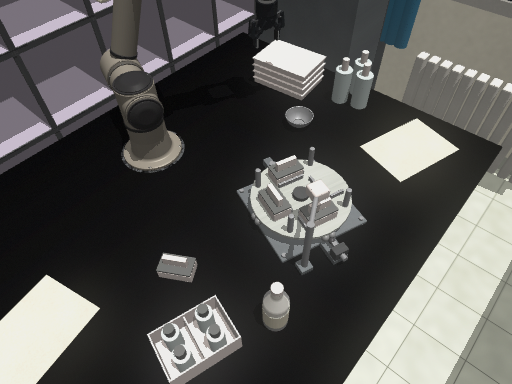

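The top view shows the disc centred near (337,282) of 800x600, the pointer at (300,378), the empty nest on the left and the loose cassette at (550,350). Next I enlarge it.

```bash
python3 - <<'E'
from h import *
a=cv2.imread('pics/top0.png')
A=cv2.resize(a[110:260,145:295],(600,600),interpolation=cv2.INTER_CUBIC)
B=cv2.resize(a[200:250,328:378],(200,200),interpolation=cv2.INTER_CUBIC)
C=np.zeros((600,800,3),np.uint8);C[:,:600]=A;C[:200,600:]=B
cv2.imwrite('pics/crop0.png',C)
E
```

```text
(no output)
```

View pics/crop0.png

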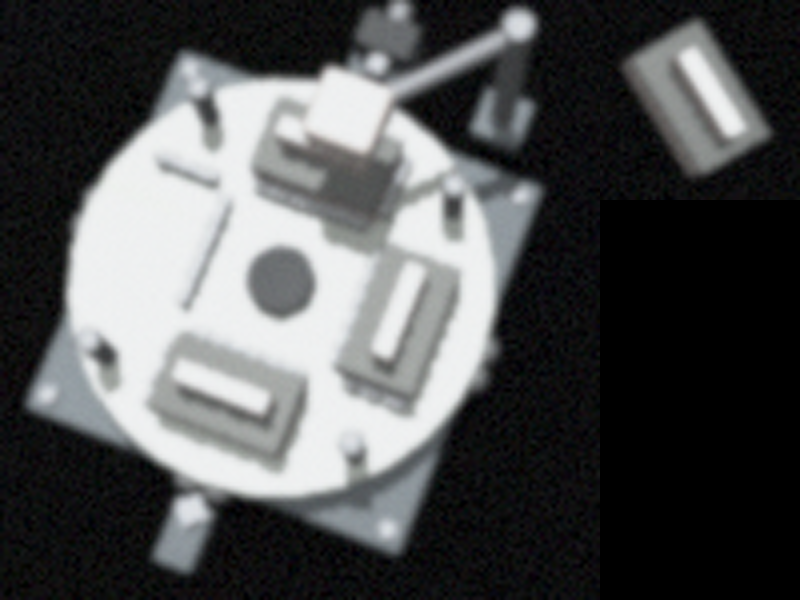

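The crop shows post tops at (88,342), (202,88), (455,186) and (352,444). Base corners are at (25,405), (183,52), (542,183) and (402,553). The cassette lid corners are in the upper-right inset.

```bash
python3 - <<'E'
from h import *
import pickle
c=pickle.load(open('top0.pkl','rb'))
P=lambda l,z,o=(145,110):np.array([px2w(c,u/4+o[0],v/4+o[1],z) for u,v in l])
posts=P([(88,342),(202,88),(455,186),(352,444)],.137)
b=P([(25,405),(183,52),(542,183),(402,553)],.014)
print('posts\n',posts.round(4),posts.mean(0))
m=posts.mean(0)[:2];
for p in posts: d=p[:2]-m; print(np.hypot(*d),np.degrees(np.arctan2(d[1],d[0])))
print('base\n',b.round(4),b.mean(0), np.linalg.norm(b-np.roll(b,1,0),axis=1))
e=[b[1]-b[0],b[2]-b[3],]; print([np.degrees(np.arctan2(x[1],x[0])) for x in e], [np.degrees(np.arctan2(x[1],x[0]))for x in (b[0]-b[3],b[1]-b[2])])
print('hub',P([(281,282)],.062),'ptr',P([(190,497)],.042))
lid=P([(22,66),(100,18),(172,132),(98,178)],.042,(328,200)); rib=P([(74,55),(92,45),(145,128),(128,140)],.074,(328,200))
for q in(lid,rib): print(q.mean(0),np.linalg.norm(q-np.roll(q,1,0),axis=1)); x=q[2]+q[3]-q[0]-q[1]; print(np.degrees(np.arctan2(x[1],x[0])))
print('saline',P([(0,0)],0,(330,137)),'bowl',P([(0,0)],.03,(102,265)))
E
```

```text
posts
 [[0.5182 0.2604 0.137 ]
 [0.7031 0.1863 0.137 ]
 [0.6315 0.0049 0.137 ]
 [0.4477 0.0759 0.137 ]] [0.57513974 0.13189044 0.137     ]
0.14053642251834503 113.89104880676283
0.13903914206539214 23.029332346507605
0.13888967995381168 -66.06231584777315
0.13913717449223856 -156.2918915827786
base
 [[ 0.4894  0.3325  0.014 ]
 [ 0.7745  0.2197  0.014 ]
 [ 0.6676 -0.0669  0.014 ]
 [ 0.3777  0.0421  0.014 ]] [0.57729182 0.13188772 0.014     ] [0.31117444 0.30654308 0.30588945 0.30970074]
[np.float64(-21.58901521709799), np.float64(-20.602739421312144)] [np.float64(68.95030699423779), np.float64(69.5425543751115)]
hub [[0.57690682 0.13353621 0.062     ]] ptr [[0.4174894  0.19981255 0.042     ]]
[ 0.44815592 -0.27830982  0.042     ] [0.09917232 0.07056743 0.09940298 0.06632822]
-148.41591333028222
[ 0.44975956 -0.27871681  0.074     ] [0.07202927 0.01542109 0.07052915 0.01547411]
-149.23888821466062
saline [[ 0.73466154 -0.22849748  0.        ]] bowl [[0.32670266 0.46649591 0.03      ]]
```

```bash
python3 -m pendant '[[[0,0,-0.0925,40,-25,0,0.5],[0,0,-0.0925,40,-25,0,0.5],[0,0,-0.0925,40,-25,0,0.5],[0,0,-0.0925,40,-25,0,0.5],[0,0,-0.0925,40,-25,0,0.5]]]'
python3 -m pendant '[[[0,0,-0.0925,40,-25,0,0.5],[0,0,-0.0925,40,-25,0,0.5],[0,0,-0.0925,40,-25,0,0.5],[0,0,-0.0925,40,-25,0,0.5],[0,0,-0.0925,39,-26,0,0.5]]]'
```

```text
time: 0.72
eef_pos: [0.3211, 0.3851, 0.245]
tcp_rot: [-3.141, -0.0, 2.445]
wrist_force: [0.3, 0.4, 0.7]
gripper_width: 0.0429
grasp_force: 0.0
time: 1.35
eef_pos: [0.5201, 0.2591, 0.2449]
tcp_rot: [-3.141, -0.0, 1.983]
wrist_force: [0.2, 0.6, -0.6]
gripper_width: 0.0425
grasp_force: 0.0
```

```bash
python3 - <<'E'
from h import *
c=cam('wrist'); save(c,'w1.png')
print(w2px(c,[.5195,.260,.137]), w2px(c,[.5195,.260,.062]))
E
```

```text
(np.float64(251.56291727821863), np.float64(189.63290168529346)) (np.float64(251.85461671519002), np.float64(169.33405597310755))
```

View pics/w1.png

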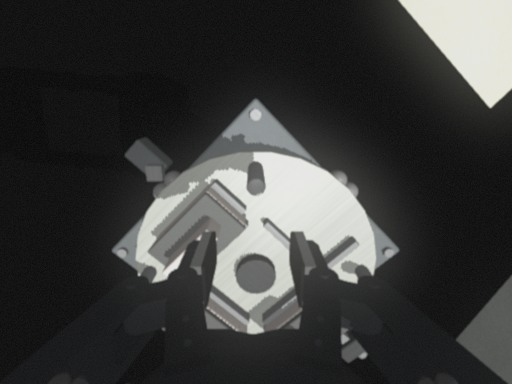

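The wrist view shows the post at (256,166–192), on the jaws' mid-line and close to the predicted (252,170–190). I'll go down over it and close.

```bash
python3 -m pendant '[[[0,0,0,0,0,-30,0.5],[0,0,0,0,0,-30,0.5],[0,0,0,0,0,-30,0.5],[0,0,0,0,0,-25,0.5],[0,0,0,0,0,-17,0.5]]]'
python3 -m pendant '[[[0,0,0,0,0,0,0],[0,0,0,0,0,0,0],[0,0,0,0,0,0,0],[0,0,0,0,0,0,0],[0,0,0,0,0,0,0]]]'
```

```text
time: 2.02
eef_pos: [0.5182, 0.26, 0.1116]
tcp_rot: [-3.139, -0.0, 1.986]
wrist_force: [0.4, -0.5, -0.1]
gripper_width: 0.0429
grasp_force: 0.0
time: 2.65
eef_pos: [0.5217, 0.2614, 0.1131]
tcp_rot: [3.135, -0.0, 1.986]
wrist_force: [13.1, 6.3, -15.6]
gripper_width: 0.0165
grasp_force: 58.9
```

```bash
python3 - <<'E'
import numpy as np
a=np.radians(np.linspace(113.8,203.8,11)); p=140*np.c_[np.cos(a),np.sin(a)]
print(np.diff(p,axis=0).round(1).tolist())
E
```

```text
[[-19.3, -10.4], [-17.5, -13.3], [-15.2, -15.9], [-12.5, -18.1], [-9.5, -19.8], [-6.3, -21.0], [-2.9, -21.8], [0.5, -22.0], [3.9, -21.6], [7.3, -20.7]]
```

```bash
python3 -m pendant '[[[0,0,0.157,-19.3,-10.4,0,0],[0,0,0.157,-17.5,-13.3,0,0],[0,0,0.157,-15.2,-15.9,0,0],[0,0,0.157,-12.5,-18.1,0,0],[0,0,0.157,-9.5,-19.8,0,0]]]'
```

```text
time: 3.28
eef_pos: [0.4481, 0.1819, 0.1132]
tcp_rot: [3.139, 0.007, 2.777]
wrist_force: [21.9, -3.3, -27.4]
gripper_width: 0.0168
grasp_force: 61.1
```

```bash
python3 -m pendant '[[[0,0,0.157,-6.3,-21,0,0],[0,0,0.157,-2.9,-21.8,0,0],[0,0,0.157,0.5,-22,0,0],[0,0,0.157,3.9,-21.6,0,0],[0,0,0.157,7.3,-20.7,0,0]]]'; python3 -m pendant '[[[0,0,0,0,0,0,0],[0,0,0,0,0,0,0],[0,0,0,0,0,0,0],[0,0,0,0,0,0,0],[0,0,0,0,0,0,0]]]'
```

```text
time: 3.9
eef_pos: [0.4517, 0.0778, 0.1135]
tcp_rot: [3.14, 0.011, -2.725]
wrist_force: [12.4, 40.6, -6.4]
gripper_width: 0.0165
grasp_force: 64.3
time: 4.53
eef_pos: [0.4527, 0.0757, 0.1136]
tcp_rot: [-3.138, 0.01, -2.728]
wrist_force: [19.8, 2.2, -25.5]
gripper_width: 0.0166
grasp_force: 62.1
```

```bash
python3 -m pendant '[[[0,0,0,0,0,0,0.5],[0,0,0,0,0,0,0.5],[0,0,0,0,0,0,0.5],[0,0,0,0,0,0,0.5],[0,0,0,0,0,0,0.5]]]'; python3 -m pendant '[[[0,0,0,0,0,30,0.5],[0,0,0,0,0,30,0.5],[0,0,0,0,0,30,0.5],[0,0,0,0,0,35,0.6],[0,0,0,0,0,25,0.6]]]'
```

```text
time: 5.15
eef_pos: [0.4475, 0.0755, 0.1135]
tcp_rot: [-3.142, 0.0, -2.727]
wrist_force: [-0.1, -0.1, -0.6]
gripper_width: 0.0426
grasp_force: 0.0
time: 5.78
eef_pos: [0.4477, 0.0755, 0.2649]
tcp_rot: [-3.141, 0.001, -2.727]
wrist_force: [1.1, 0.5, 0.3]
gripper_width: 0.0513
grasp_force: 0.0
```

```bash
python3 -m pendant '[[[0,0,0.013,0,-45,-15,0.6],[0,0,0.013,0,-45,-15,0.6],[0,0,0.013,0,-45,-15,0.6],[0,0,0.013,0,-45,-15,0.6],[0,0,0.013,0,-45,-15,0.6]]]'; python3 -m pendant '[[[0,0,0.013,0.5,-30,0,0.6],[0,0,0.013,0.5,-30,0,0.6],[0,0,0.013,0.5,-30,0,0.6],[0,0,0.013,0,-24,0,0.6],[0,0,0.013,0,-15,0,0.6]]]'
python3 - <<'E'
from h import *
import pickle
for n in ['wrist','top']:
    c=cam(n);pickle.dump(c,open(n+'2.pkl','wb'));save(c,n+'2.png')
a=cv2.imread('pics/top2.png'); b=cv2.imread('pics/wrist2.png')
C=np.zeros((600,800,3),np.uint8); C[:,:400]=cv2.resize(a[125:245,170:250],(400,600),interpolation=cv2.INTER_CUBIC)
C[:300,400:]=cv2.resize(b,(400,300),interpolation=cv2.INTER_AREA)
cv2.imwrite('pics/mix2.png',C)
E
```

```text
time: 6.4
eef_pos: [0.4474, -0.1509, 0.188]
tcp_rot: [-3.141, 0.0, -2.662]
wrist_force: [0.9, -0.0, -1.3]
gripper_width: 0.0513
grasp_force: 0.0
time: 7.02
eef_pos: [0.4489, -0.2795, 0.1882]
tcp_rot: [3.141, -0.0, -2.598]
wrist_force: [0.3, 0.5, -0.4]
gripper_width: 0.0508
grasp_force: 0.0
```

View pics/wrist2.png

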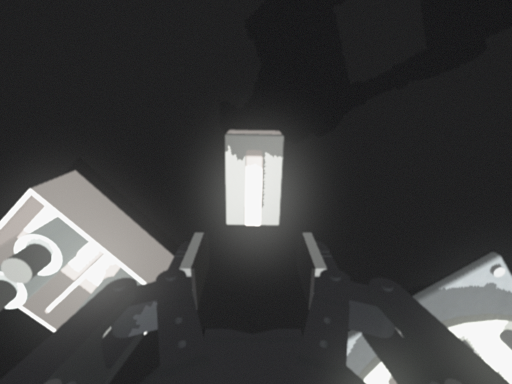

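View pics/mix2.png

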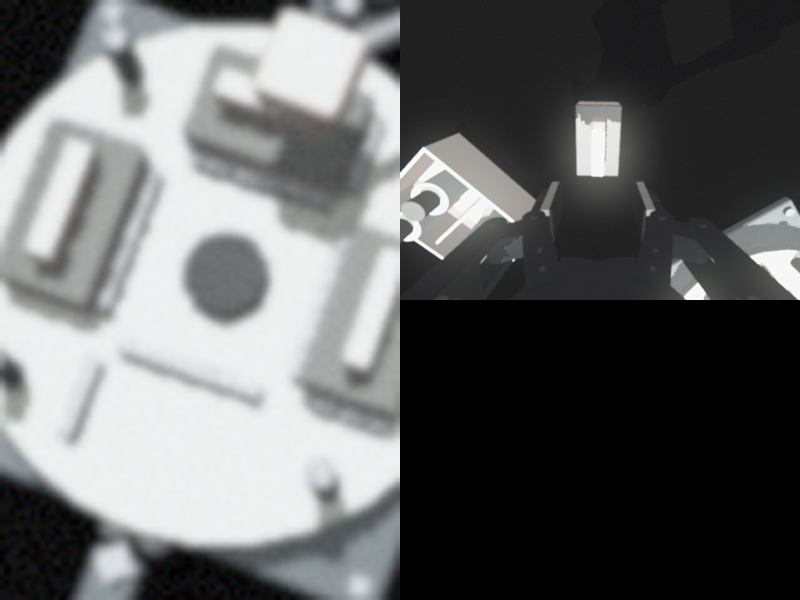

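The wrist view shows the cassette lid from (226,134) to (281,225) and the white rib centred at u=254, ending at v=225. The top view shows the table turned one station, with the empty nest at the pointer and a post at (323,473).

```bash
python3 - <<'E'
from h import *
import pickle
w=pickle.load(open('wrist2.pkl','rb')); c=pickle.load(open('top2.pkl','rb'))
lid=np.array([px2w(w,u,v,.042) for u,v in [(225,134),(282,134),(281,224.5),(226,224.5)]]); print(lid.round(4),lid.mean(0),np.linalg.norm(lid-np.roll(lid,1,0),axis=1))
x=lid[2]+lid[3]-lid[0]-lid[1]; print(np.degrees(np.arctan2(x[1],x[0])))
e=px2w(w,254,225,.074),px2w(w,254,152,.074); print('rib',e,np.linalg.norm(e[0]-e[1]),(e[0]+e[1])/2)
cen=np.array([.576,.132])
T=lambda u,v,z:px2w(c,u/5+170,v/5+125,z)
print('hub',T(227,279,.062)); 
for q in ((323,473),(115,28)):
  p=T(*q,.137);d=p[:2]-cen;print('post',p,np.hypot(*d),np.degrees(np.arctan2(d[1],d[0])))
a,b=T(122,352,.078),T(260,400,.078);d=b-a;print('long',a,b,np.hypot(*d[:2]),np.degrees(np.arctan2(d[1],d[0]))-180)
a,b=T(100,365,.078),T(68,440,.078);d=b-a;print('short',a,b,np.hypot(*d[:2]),np.degrees(np.arctan2(d[1],d[0])))
E
```

```text
[[ 0.4235 -0.328   0.042 ]
 [ 0.3941 -0.2794  0.042 ]
 [ 0.4778 -0.2261  0.042 ]
 [ 0.5095 -0.2783  0.042 ]] [ 0.45124078 -0.27794667  0.042     ] [0.09930754 0.0567748  0.09929525 0.06110085]
31.254326005354315
rib (array([ 0.48070459, -0.25957318,  0.074     ]), array([ 0.41892409, -0.29711811,  0.074     ])) 0.07229419890276435 [ 0.44981434 -0.27834565  0.074     ]
hub [0.57599093 0.13306937 0.062     ]
post [0.45162972 0.07158016 0.137     ] 0.13826974763264907 -154.08923698566528
post [0.70725081 0.19356317 0.137     ] 0.14497172111215761 25.12891659001415
long [0.52868808 0.19245569 0.078     ] [0.50055463 0.11101638 0.078     ] 0.0861617700524818 -289.0576236452408
short [0.52090657 0.20512378 0.078     ] [0.47659886 0.22239946 0.078     ] 0.047556512571774234 158.69907872895436
```

```bash
python3 -m pendant '[[[0,0,0,1,1,-35,0.6],[0,0,0,0,0,-35,0.6],[0,0,0,0,0,-27,0.6],[0,0,0,0,0,-20,0.6],[0,0,0,0,0,-10,0.6]]]'; python3 -m pendant '[[[0,0,0,0,0,0,0],[0,0,0,0,0,0,0],[0,0,0,0,0,0,0],[0,0,0,0,0,0,0],[0,0,0,0,0,0,0]]]'
```

```text
time: 7.75
eef_pos: [0.4498, -0.2763, 0.0604]
tcp_rot: [3.14, -0.0, -2.597]
wrist_force: [0.6, 0.1, -0.8]
gripper_width: 0.0512
grasp_force: 0.0
time: 8.38
eef_pos: [0.4507, -0.2778, 0.0623]
tcp_rot: [-3.14, 0.001, -2.597]
wrist_force: [1.2, 1.5, 6.6]
gripper_width: 0.0149
grasp_force: 59.5
```

```bash
python3 -m pendant '[[[0,0,0,0,0,20,0],[0,0,0,0,0,40,0],[0,0,0,0,0,45,0],[0,0,0,0,0,45,0],[0,0,0,0,0,30,0]]]'; python3 -m pendant '[[[0,0,0.06,1,30,0,0],[0,0,0.06,3,46,0,0],[0,0,0.07,3,50,0,0],[0,0,0.07,3,50,0,0],[0,0,0.07,3,50,0,0]]]'; python3 -m pendant '[[[0,0,0.07,3,50,0,0],[0,0,0.07,3,50,0,0],[0,0,0.07,3,50,0,0],[0,0,0.06,2,40,0,0],[0,0,0.056,1,23,0,0]]]'; python3 -m pendant '[[[0,0,0,0,0,0,0],[0,0,0,0,0,0,0],[0,0,0,0,0,0,0],[0,0,0,0,0,0,0],[0,0,0,0,0,0,0]]]'
python3 - <<'E'
from h import *
import pickle
c=cam('wrist');pickle.dump(c,open('wrist3.pkl','wb'));save(c,'wrist3.png')
E
```

```text
time: 9.0
eef_pos: [0.45, -0.2776, 0.2431]
tcp_rot: [-3.14, 0.0, -2.597]
wrist_force: [0.7, -0.3, -3.9]
gripper_width: 0.0147
grasp_force: 59.1
time: 9.62
eef_pos: [0.4624, -0.05, 0.2409]
tcp_rot: [3.141, -0.001, -2.266]
wrist_force: [1.7, 0.2, -3.2]
gripper_width: 0.0149
grasp_force: 59.3
time: 10.25
eef_pos: [0.4743, 0.1633, 0.2407]
tcp_rot: [3.14, -0.001, -1.938]
wrist_force: [0.8, -0.3, -3.2]
gripper_width: 0.0152
grasp_force: 59.2
time: 10.88
eef_pos: [0.4752, 0.1611, 0.2414]
tcp_rot: [3.142, 0.0, -1.942]
wrist_force: [0.4, -1.1, -4.1]
gripper_width: 0.0146
grasp_force: 59.2
```

View pics/wrist3.png

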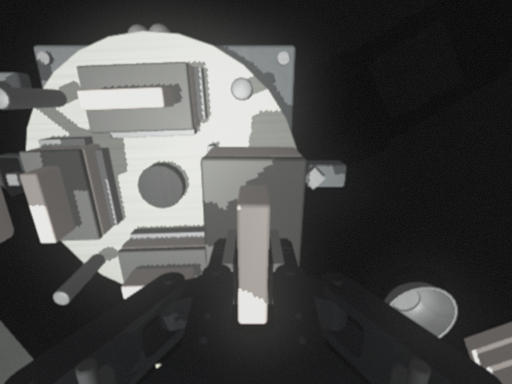

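The wrist view shows the cassette held square, with its far lid edge from (204,158) to (304,158) and parallel to the base. A post top is at (242,88) and the base edge runs at u≈293. I'll check the numbers.

```bash
python3 - <<'E'
from h import *
import pickle
w=pickle.load(open('wrist3.pkl','rb'))
cen=np.array([.576,.132])
p=px2w(w,242,88,.137);d=p[:2]-cen;print(p,np.hypot(*d),np.degrees(np.arctan2(d[1],d[0])))
print('hub',px2w(w,161,185,.062),'ptr',px2w(w,309,177,.042),'corner',px2w(w,294,46,.014))
a,b=px2w(w,204,158,.222),px2w(w,304,158,.222);m=(a+b)/2;print(a,b,np.linalg.norm(a-b));d=b-a;print(np.degrees(np.arctan2(d[1],d[0])))
print('cassette centre', m[:2]+.05*np.array([.3616,.9323]), m[:2]-.05*np.array([.3616,.9323]))
# fence of neighbour nest far: end lines
E
```

```text
[0.45180889 0.07458703 0.137     ] 0.13681988537622747 -155.18912051466012
hub [0.58329911 0.13640681 0.062     ] ptr [0.4148839  0.19737817 0.042     ] corner [0.38044634 0.04819864 0.014     ]
[0.48302803 0.10450275 0.222     ] [0.4315905 0.1244978 0.222    ] 0.05518714765033374
158.75766447073414
cassette centre [0.47538927 0.16111527] [0.43922927 0.06788527]
```

```bash
python3 -m pendant '[[[0,0,0,0,0,-25,0],[0,0,0,0,0,-30,0],[0,0,0,0,0,-25,0],[0,0,0,0,0,-16,0],[0,0,0,0,0,-8,0]]]'; python3 -m pendant '[[[0,0,0,0,0,-4,0],[0,0,0,0,0,-3,0],[0,0,0,0,0,-1,0],[0,0,0,0,0,-1,0],[0,0,0,0,0,0,0]]]'
```

```text
time: 11.55
eef_pos: [0.4748, 0.1614, 0.1366]
tcp_rot: [3.141, -0.001, -1.942]
wrist_force: [-0.3, -0.7, -2.8]
gripper_width: 0.0147
grasp_force: 59.1
time: 12.18
eef_pos: [0.4751, 0.1615, 0.1285]
tcp_rot: [-3.141, 0.0, -1.941]
wrist_force: [-0.3, -0.7, -3.7]
gripper_width: 0.0149
grasp_force: 59.1
```

```bash
python3 -m pendant '[[[0,0,0,0,0,-1,0],[0,0,0,0,0,-1,0],[0,0,0,0,0,-1,0],[0,0,0,0,0,-0.5,0],[0,0,0,0,0,0,0]]]';  python3 -m pendant '[[[0,0,0,0,0,-0.5,0],[0,0,0,0,0,-0.5,0],[0,0,0,0,0,-0.5,0],[0,0,0,0,0,0,0],[0,0,0,0,0,0,0]]]'
```

```text
time: 12.8
eef_pos: [0.475, 0.1615, 0.1248]
tcp_rot: [3.141, -0.0, -1.941]
wrist_force: [-0.7, -0.3, -3.4]
gripper_width: 0.0149
grasp_force: 59.1
time: 13.42
eef_pos: [0.4752, 0.1615, 0.1242]
tcp_rot: [-3.141, 0.0, -1.941]
wrist_force: [-2.9, -1.1, 5.8]
gripper_width: 0.0146
grasp_force: 60.6
```

```bash
python3 -m pendant '[[[0,0,0,0,0,0.4,0],[0,0,0,1.9,-0.7,0,0],[0,0,0,1.9,-0.7,0,0],[0,0,0,0.9,-0.4,0,0],[0,0,0,0,0,0,0]]]';  python3 -m pendant '[[[0,0,0,0.9,-0.4,0,0],[0,0,0,0.9,-0.4,0,0],[0,0,0,0,0,0,0],[0,0,0,0,0,0,0],[0,0,0,0,0,0,0]]]'
```

```text
time: 14.05
eef_pos: [0.4768, 0.1608, 0.1244]
tcp_rot: [3.136, -0.001, -1.941]
wrist_force: [-12.8, 5.2, 16.6]
gripper_width: 0.0147
grasp_force: 62.1
time: 14.68
eef_pos: [0.479, 0.16, 0.1245]
tcp_rot: [3.136, -0.0, -1.941]
wrist_force: [-13.0, 4.4, 15.1]
gripper_width: 0.0152
grasp_force: 61.9
```

```bash
python3 -m pendant '[[[0,0,0,0,0,0.5,0],[0,0,0,0,0,0.5,0],[0,0,0,0,0,0,0],[0,0,0,0.9,-0.4,0,0],[0,0,0,0,0,0,0]]]';  python3 -m pendant '[[[0,0,0,0.9,-0.4,0,0],[0,0,0,0.9,-0.4,0,0],[0,0,0,0,0,0,0],[0,0,0,0,0,0,0],[0,0,0,0,0,0,0]]]'
```

```text
time: 15.3
eef_pos: [0.4826, 0.1584, 0.1246]
tcp_rot: [3.141, -0.0, -1.942]
wrist_force: [0.1, 0.4, -4.3]
gripper_width: 0.015
grasp_force: 59.3
time: 15.92
eef_pos: [0.4832, 0.1579, 0.1246]
tcp_rot: [3.139, -0.001, -1.941]
wrist_force: [-5.0, 1.7, -0.7]
gripper_width: 0.0147
grasp_force: 59.6
```

```bash
python3 -m pendant '[[[0,0,0,0,0,0.3,0],[0,0,0,0.9,-0.4,0,0],[0,0,0,0,0,0,0],[0,0,0,0,0,0,0],[0,0,0,0,0,0,0]]]';  python3 -m pendant '[[[0,0,0,0.9,-0.4,0,0],[0,0,0,0,0,0,0],[0,0,0,0,0,0,0],[0,0,0,0,0,0,0],[0,0,0,0,0,0,0]]]'
```

```text
time: 16.55
eef_pos: [0.4834, 0.1577, 0.1246]
tcp_rot: [3.138, -0.001, -1.941]
wrist_force: [-6.9, 2.9, 0.2]
gripper_width: 0.0151
grasp_force: 59.7
time: 17.18
eef_pos: [0.4836, 0.1575, 0.1247]
tcp_rot: [3.136, -0.002, -1.941]
wrist_force: [-10.7, 3.3, 1.8]
gripper_width: 0.0147
grasp_force: 60.1
```

```bash
python3 -m pendant '[[[0,0,0,-1.1,0.4,0,0],[0,0,0,0.5,1.4,0,0],[0,0,0,0.5,1.4,0,0],[0,0,0,0.4,0.9,0,0],[0,0,0,0,0,0,0]]]';  python3 -m pendant '[[[0,0,0,0.4,0.9,0,0],[0,0,0,0.4,0.9,0,0],[0,0,0,0,0,0,0],[0,0,0,0,0,0,0],[0,0,0,0,0,0,0]]]'
```

```text
time: 17.8
eef_pos: [0.4845, 0.1599, 0.1246]
tcp_rot: [3.138, -0.004, -1.941]
wrist_force: [-7.0, -2.9, 0.8]
gripper_width: 0.0149
grasp_force: 59.8
time: 18.42
eef_pos: [0.4861, 0.1622, 0.1246]
tcp_rot: [3.139, -0.002, -1.941]
wrist_force: [-5.8, -1.0, -2.0]
gripper_width: 0.015
grasp_force: 59.5
```

```bash
python3 -m pendant '[[[0,0,0,0.4,0.9,0,0],[0,0,0,0.4,0.9,0,0],[0,0,0,0,0,0,0],[0,0,0,0,0,0,0],[0,0,0,0,0,0,0]]]';  python3 -m pendant '[[[0,0,0,0.4,0.9,0,0],[0,0,0,0,0,0,0],[0,0,0,0,0,0,0],[0,0,0,0,0,0,0],[0,0,0,0,0,0,0]]]'
```

```text
time: 19.05
eef_pos: [0.4867, 0.164, 0.1246]
tcp_rot: [3.139, -0.002, -1.941]
wrist_force: [-6.8, -2.2, -1.4]
gripper_width: 0.0151
grasp_force: 59.5
time: 19.68
eef_pos: [0.4871, 0.1648, 0.1246]
tcp_rot: [3.139, -0.003, -1.941]
wrist_force: [-5.5, -2.8, -1.6]
gripper_width: 0.0149
grasp_force: 59.7
```

```bash
python3 -m pendant '[[[0,0,0,0.4,0.9,0,0],[0,0,0,0,0,0,0],[0,0,0,0,0,0,0],[0,0,0,0,0,0,0],[0,0,0,0,0,0,0]]]';  python3 -m pendant '[[[0,0,0,0.4,0.9,0,0],[0,0,0,0,0,0,0],[0,0,0,0,0,0,0],[0,0,0,0,0,0,0],[0,0,0,0,0,0,0]]]'
```

```text
time: 20.3
eef_pos: [0.4874, 0.1656, 0.1246]
tcp_rot: [3.139, -0.003, -1.941]
wrist_force: [-6.1, -2.2, -1.0]
gripper_width: 0.0152
grasp_force: 59.6
time: 20.92
eef_pos: [0.4878, 0.1665, 0.1246]
tcp_rot: [3.139, -0.003, -1.941]
wrist_force: [-7.0, -3.9, -0.1]
gripper_width: 0.0153
grasp_force: 59.7
```

```bash
python3 -m pendant '[[[0,0,0,0.4,0.9,0,0],[0,0,0,0,0,0,0],[0,0,0,0,0,0,0],[0,0,0,0,0,0,0],[0,0,0,0,0,0,0]]]';  python3 -m pendant '[[[0,0,0,0.3,0.8,0,0],[0,0,0,0,0,0,0],[0,0,0,0,0,0,0],[0,0,0,0,0,0,0],[0,0,0,0,0,0,0]]]'
```

```text
time: 21.55
eef_pos: [0.4881, 0.1674, 0.1246]
tcp_rot: [3.139, -0.003, -1.941]
wrist_force: [-7.9, -3.3, -0.1]
gripper_width: 0.0152
grasp_force: 59.7
time: 22.18
eef_pos: [0.4884, 0.1682, 0.1246]
tcp_rot: [3.139, -0.003, -1.941]
wrist_force: [-6.2, -3.2, -0.1]
gripper_width: 0.0147
grasp_force: 59.7
```

```bash
python3 - <<'E'
from h import *
import pickle
for n in ['wrist','scene']:
    c=cam(n);pickle.dump(c,open(n+'4.pkl','wb'));save(c,n+'4.png')
a=cv2.imread('pics/wrist4.png');b=cv2.imread('pics/scene4.png')
C=np.zeros((600,800,3),np.uint8);C[:384,:512]=a
C[:600,512:]=cv2.resize(b[130:265,240:305],(288,600),interpolation=cv2.INTER_CUBIC)
cv2.imwrite('pics/mix4.png',C)
E
```

```text
(no output)
```

View pics/mix4.png

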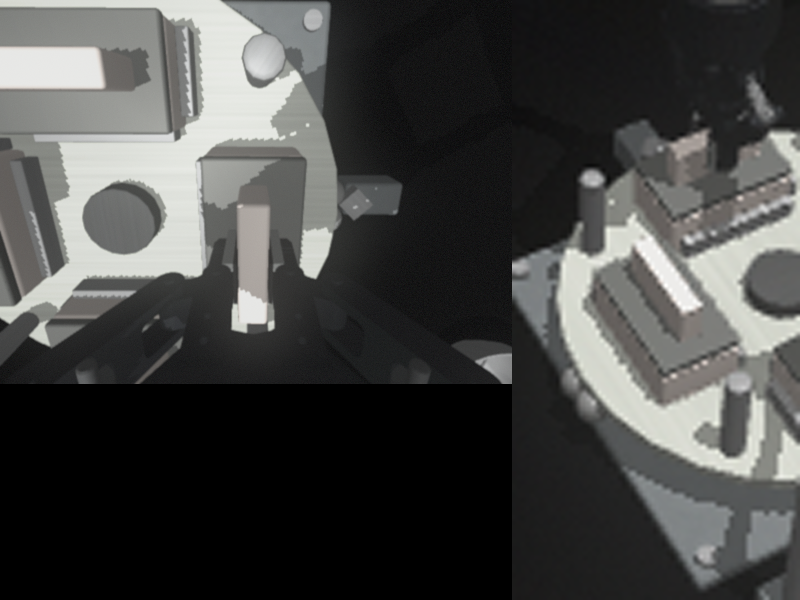

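The wrist view shows the cassette parallel to its neighbour, with the long fence as a pale sliver at u≈200. The post top is at (264,57) and the pointer tip at (341,204). I'll check the table angle.

```bash
python3 - <<'E'
from h import *
import pickle
w=pickle.load(open('wrist4.pkl','rb'))
cen=np.array([.576,.132])
p=px2w(w,264,57,.137);d=p[:2]-cen;print(p,np.hypot(*d),np.degrees(np.arctan2(d[1],d[0])))
print('hub?',px2w(w,120,217,.062+.0),'ptr',px2w(w,341,204,.042),'screw',px2w(w,313,19,.014))
a,b=px2w(w,203,157,.104),px2w(w,306,158,.104);print('lid',a,b,np.linalg.norm(a-b));m=(a+b)/2
print('centre',m[:2]+.05*np.array([.3616,.9323]))
n1=px2w(w,172,133,.104);n2=px2w(w,162,9,.104);n0=px2w(w,20,133,.104)
for A,B in((n1,n2),(n0,n1),(a,b)): d=B-A;print(np.degrees(np.arctan2(d[1],d[0])),np.linalg.norm(d))
print(get_state()['torque'])
E
```

```text
[0.4504543  0.07965524 0.137     ] 0.13602094443481386 -157.36689332865882
hub? [0.58553036 0.13568129 0.062     ] ptr [0.42130708 0.19644843 0.042     ] screw [0.39550563 0.05476318 0.014     ]
lid [0.49688894 0.1110598  0.104     ] [0.44364007 0.13233595 0.104     ] 0.05734209649867131
centre [0.48834451 0.16831288]
-111.79196331476267 0.05801232503104698
158.7958274934922 0.0820638168298154
158.22029872555532 0.05734209649867131
[-0.53477352  1.35720279  0.07425824]
```

```bash
cat > rot.py <<'E'
from h import *
import pickle
def rot():
    c0=pickle.load(open('top2.pkl','rb')); c=cam('top')
    g=lambda k:cv2.GaussianBlur(cv2.cvtColor(k['frame'],cv2.COLOR_RGB2GRAY),(3,3),0)
    A,B=g(c0),g(c); H,W=A.shape
    m=np.zeros_like(A); u,v=w2px(c0,[.576,.132,.062]); cv2.circle(m,(int(u),int(v)),54,255,-1); cv2.circle(m,(int(u),int(v)),20,0,-1)
    p=cv2.goodFeaturesToTrack(A,120,.02,4,mask=m)
    q,s,_=cv2.calcOpticalFlowPyrLK(A,B,p,None,winSize=(13,13),maxLevel=1); r,s2,_=cv2.calcOpticalFlowPyrLK(B,A,q,None,winSize=(13,13),maxLevel=1)
    ok=(np.linalg.norm(p-r,axis=2).ravel()<.2)&(s.ravel()==1)&(np.linalg.norm(p-q,axis=2).ravel()<3)
    P,Q=p[ok,0],q[ok,0]
    d=P-[u,v]; f=Q-P; t=(d[:,0]*f[:,1]-d[:,1]*f[:,0])/(d**2).sum(1)
    print('n',len(P),'ccw rad (median)',-np.median(t),'mad',np.median(abs(t-np.median(t))))
    M,_=cv2.estimateAffinePartial2D(P,Q,ransacReprojThreshold=.4); print('affine ccw',-np.arctan2(M[1,0],M[0,0]), 'inl',_.sum())
    return c
if __name__=='__main__': save(rot(),'t.png')
E
python3 rot.py
```

```text
n 55 ccw rad (median) -0.02653588043279743 mad 0.009232394745709329
affine ccw -0.02967552721667192 inl 25
```

```bash
python3 -m pendant '[[[0,0,0,-0.4,-0.9,0,0],[0,0,0,-0.4,-0.9,0,0],[0,0,0,-0.4,-0.9,0,0],[0,0,0,0,0,0,0],[0,0,0,0,0,0,0]]]'; python3 rot.py; python3 rot.py
```

```text
time: 22.95
eef_pos: [0.4882, 0.1671, 0.1247]
tcp_rot: [3.14, 0.001, -1.941]
wrist_force: [-4.1, 5.2, -4.0]
gripper_width: 0.0146
grasp_force: 59.1
n 56 ccw rad (median) -0.026903383936524587 mad 0.010110877196474462
affine ccw -0.03321735092741437 inl 28
n 56 ccw rad (median) -0.02676381560843393 mad 0.010308008157190386
affine ccw -0.03312856881170689 inl 28
```

```bash
sed -i "s/    d=P-\[u,v\]; f=Q-P; t=/    k=(P[:,1]<v+5); P,Q=P[k],Q[k]\n    d=P-[u,v]; f=Q-P; print(np.c_[d,f,-(d[:,0]*f[:,1]-d[:,1]*f[:,0])\/(d**2).sum(1)].round(3)) if 1 else 0; t=/" rot.py; python3 rot.py
```

```text
[[-2.1757e+01 -4.4799e+01  1.5020e+00 -7.2600e-01 -3.3000e-02]
 [ 2.8243e+01 -4.4799e+01 -1.0000e-03 -1.4000e-02  0.0000e+00]
 [ 4.0243e+01 -2.2799e+01  5.2000e-01  7.8400e-01 -2.0000e-02]
 [-1.9757e+01 -3.9799e+01  1.4720e+00 -7.2800e-01 -3.7000e-02]
 [ 4.1243e+01 -1.8799e+01  5.4300e-01  1.2830e+00 -3.1000e-02]
 [ 8.2430e+00 -5.1799e+01 -5.0000e-03  2.6000e-02  0.0000e+00]
 [ 2.5243e+01 -4.7799e+01  7.2000e-02 -1.8000e-02 -1.0000e-03]
 [-1.7570e+00 -3.4799e+01  1.0200e+00 -1.9000e-02 -2.9000e-02]
 [-1.9757e+01 -3.4799e+01  1.4060e+00 -6.0500e-01 -3.8000e-02]
 [ 4.6243e+01 -2.1799e+01  4.9600e-01  1.1790e+00 -2.5000e-02]
 [ 4.3243e+01 -1.3799e+01  3.8600e-01  1.3170e+00 -3.0000e-02]
 [ 3.0243e+01 -2.4799e+01  1.1400e+00 -5.2900e-01 -8.0000e-03]
 [ 4.2430e+00 -3.5799e+01  4.3600e-01 -8.5000e-02 -1.2000e-02]
 [-6.7570e+00 -2.8799e+01  9.2600e-01  5.1000e-02 -3.0000e-02]
 [-2.3757e+01 -4.8799e+01  1.0210e+00 -9.8800e-01 -2.5000e-02]
 [-2.9757e+01 -2.6799e+01  7.4000e-01 -1.0000e+00 -3.1000e-02]
 [ 2.4243e+01 -3.7799e+01  1.4800e-01  6.4000e-02 -4.0000e-03]
 [ 4.2243e+01 -2.6799e+01  5.
[... 1141 characters left out ...]
0  1.4100e-01 -2.0000e-02]
 [ 2.9243e+01 -1.8799e+01  6.4300e-01 -4.4600e-01  1.0000e-03]
 [ 2.5243e+01 -1.5799e+01 -1.2300e-01  5.6600e-01 -1.4000e-02]
 [ 2.8243e+01 -3.5799e+01  4.4000e-01  3.7000e-01 -1.3000e-02]
 [ 3.7243e+01 -1.7990e+00 -1.6300e-01  1.2940e+00 -3.4000e-02]
 [-3.4757e+01 -3.4799e+01  1.0460e+00 -1.0030e+00 -2.9000e-02]
 [ 1.9243e+01 -1.3799e+01  3.0800e-01  2.2400e-01 -1.5000e-02]
 [ 4.1243e+01 -7.9900e-01  2.4000e-02  1.4330e+00 -3.5000e-02]
 [ 6.2430e+00 -3.1799e+01 -2.7000e-02 -1.4200e-01  2.0000e-03]
 [-3.8757e+01 -3.0799e+01  6.9700e-01 -7.5800e-01 -2.1000e-02]]
n 45 ccw rad (median) -0.02075689849518689 mad 0.00996137714046669
affine ccw -0.03155866086023948 inl 20
```

The table moved about 0.03 rad clockwise from where I left it (about 1.596 by the post diagonals), so it is now near 1.565, close to the detent centre. I'll release and look at the gaps.

```bash
python3 -m pendant '[[[0,0,0,0,0,0,0.5],[0,0,0,0,0,0,0.5],[0,0,0,0,0,0,0.5],[0,0,0,0,0,0,0.5],[0,0,0,0,0,0,0.5]]]'; python3 -m pendant '[[[0,0,0,0,0,20,0.5],[0,0,0,0,0,30,0.5],[0,0,0,10,25,30,0.5],[0,0,0,15,38,20,0.5],[0,0,0,10,25,0,0.5]]]'; python3 -m pendant '[[[0,0,0,0,0,0,0.5],[0,0,0,0,0,0,0.5],[0,0,0,0,0,0,0.5],[0,0,0,0,0,0,0.5],[0,0,0,0,0,0,0.5]]]'; python3 rot.py | tail -2
python3 - <<'E'
from h import *
import pickle
c=cam('wrist');pickle.dump(c,open('wrist5.pkl','wb'));save(c,'wrist5.png')
a=c['frame'][:,:,::-1]
cv2.imwrite('pics/w5b.png',cv2.resize(a,(800,600),interpolation=cv2.INTER_CUBIC))
E
```

```text
time: 23.72
eef_pos: [0.4888, 0.1663, 0.1251]
tcp_rot: [-3.141, 0.0, -1.941]
wrist_force: [0.0, -0.0, -0.7]
gripper_width: 0.0428
grasp_force: 0.0
time: 24.35
eef_pos: [0.525, 0.2559, 0.2271]
tcp_rot: [-3.138, 0.003, -1.941]
wrist_force: [0.4, -0.2, -0.9]
gripper_width: 0.0425
grasp_force: 0.0
time: 24.98
eef_pos: [0.5237, 0.2539, 0.2251]
tcp_rot: [3.142, 0.0, -1.942]
wrist_force: [-0.7, 0.6, 0.1]
gripper_width: 0.0429
grasp_force: 0.0
n 50 ccw rad (median) -0.023492728454343276 mad 0.01035453284670262
affine ccw -0.03225579440108556 inl 21
```

View pics/w5b.png

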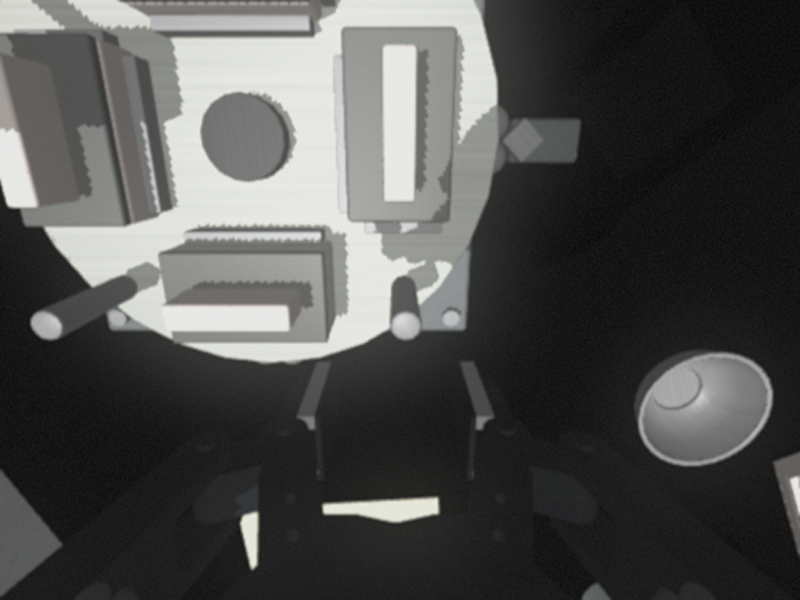

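The table rests and the cassette is in the nest. The short fence shows just below the lid at v≈222–232 and the long fence on the left at u≈333–346. I'll enlarge this to measure the gaps.

```bash
python3 - <<'E'
import cv2,numpy as np
a=cv2.imread('pics/wrist5.png')
C=np.zeros((600,800,3),np.uint8)
C[:580,:380]=cv2.resize(a[10:155,205:300],(380,580),interpolation=cv2.INTER_CUBIC)
C[:510,384:784]=cv2.resize(a[100:151,215:255][:51,:40],(400,510),interpolation=cv2.INTER_CUBIC)
cv2.imwrite('pics/c5.png',C)
E
```

```text
(no output)
```

View pics/c5.png

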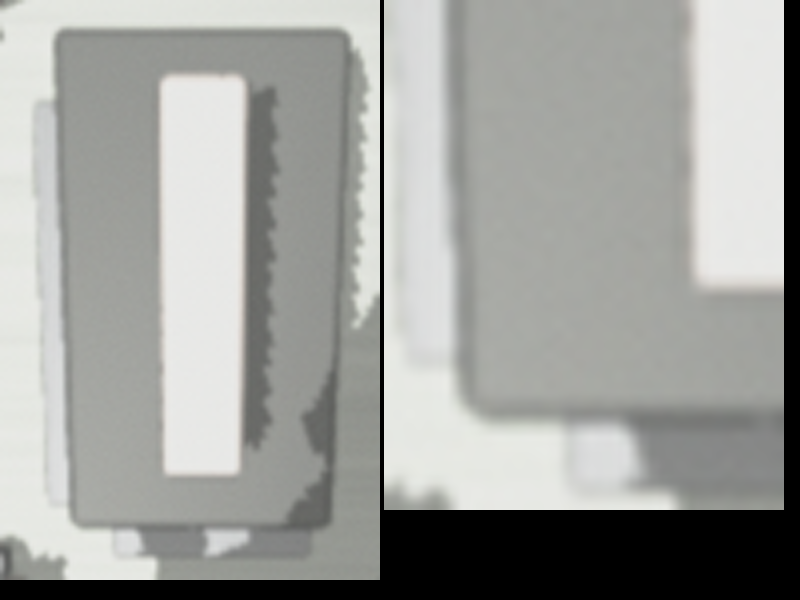

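```bash
python3 - <<'E'
from h import *
import pickle
w=pickle.load(open('wrist5.pkl','rb'))
th=np.radians(68.9); X=np.array([np.cos(th),np.sin(th)]);Y=np.array([-X[1],X[0]]);N=np.array([.4874,.1664])
def T(u,v,z):
    p=px2w(w,u/4+205,v/4+10,z)[:2]-N; return np.array([p@X,p@Y])*1000
for nm,l,z in(('lid',[(55,30),(349,30),(331,526),(71,525)],.104),('rib',[(160,74),(246,74),(240,475),(164,473)],.136),('longouter',[(35,100),(49,506)],.078),('shortouter',[(113,557),(312,557)],.078)):
    q=np.array([T(u,v,z) for u,v in l]); print(nm,q.round(1).tolist(),q.mean(0).round(2))
    d=q[-1]-q[0]; print('  ang last-first',np.degrees(np.arctan2(d[1],d[0])).round(2))
E
```

```text
lid [[-47.7, -30.2], [-47.6, 28.6], [51.1, 28.8], [50.7, -30.6]] [ 1.61 -0.85]
  ang last-first -0.24
rib [[-33.1, -8.5], [-33.0, 6.7], [36.3, 6.5], [35.9, -8.4]] [ 1.52 -0.94]
  ang last-first 0.02
longouter [[-40.5, -38.0], [49.8, -38.8]] [  4.67 -38.4 ]
  ang last-first -0.47
shortouter [[62.7, -23.0], [62.8, 27.5]] [62.72  2.25]
  ang last-first 89.88
```

The cassette is flush with the long fence and about 3 mm short of the short one. I'll push its open end gently with shut fingertips.

```bash
python3 -m pendant '[[[0,0,0,-12,-30,0,0],[0,0,0,-12,-30,0,0],[0,0,0,-12,-30,0,0],[0,0,0,-13,-32,0,0],[0,0,0,-12,-30,0,0]]]'; python3 -m pendant '[[[0,0,0,0,0,-10,0],[0,0,0,0,0,-20,0],[0,0,0,0,0,-20,0],[0,0,0,0,0,-10,0],[0,0,0,0,0,0,0]]]'
```

```text
time: 25.7
eef_pos: [0.4622, 0.1013, 0.2252]
tcp_rot: [-3.141, 0.0, -1.941]
wrist_force: [0.0, -0.7, 0.1]
gripper_width: 0.0001
grasp_force: 0.0
time: 26.32
eef_pos: [0.4625, 0.1027, 0.1644]
tcp_rot: [3.14, -0.0, -1.941]
wrist_force: [0.2, 0.9, 0.9]
gripper_width: 0.0001
grasp_force: 0.0
```

Descend slowly, checking force.

```bash
python3 -m pendant '[[[0,0,0,0,0,-10,0],[0,0,0,0,0,-10,0],[0,0,0,0,0,-8,0],[0,0,0,0,0,-6,0],[0,0,0,0,0,-4,0]]]'; python3 -m pendant '[[[0,0,0,0,0,-9,0],[0,0,0,0,0,-9,0],[0,0,0,0,0,-9,0],[0,0,0,0,0,-5,0],[0,0,0,0,0,0,0]]]'
```

```text
time: 26.95
eef_pos: [0.4626, 0.1023, 0.1266]
tcp_rot: [3.141, -0.0, -1.941]
wrist_force: [0.0, 0.6, -0.1]
gripper_width: 0.0004
grasp_force: 0.0
time: 27.58
eef_pos: [0.4625, 0.1023, 0.0946]
tcp_rot: [3.141, -0.0, -1.941]
wrist_force: [-0.2, 0.3, 0.4]
gripper_width: -0.0001
grasp_force: 0.0
```

```bash
python3 -m pendant '[[[0,0,0,0.4,0.9,0,0],[0,0,0,0.4,0.9,0,0],[0,0,0,0.4,0.9,0,0],[0,0,0,0.4,0.9,0,0],[0,0,0,0,0,0,0]]]'; python3 -m pendant '[[[0,0,0,0.4,0.9,0,0],[0,0,0,0.4,0.9,0,0],[0,0,0,0,0,0,0],[0,0,0,0,0,0,0],[0,0,0,0,0,0,0]]]'; python3 -m pendant '[[[0,0,0,0.4,0.9,0,0],[0,0,0,0,0,0,0],[0,0,0,0,0,0,0],[0,0,0,0,0,0,0],[0,0,0,0,0,0,0]]]'
```

```text
time: 28.2
eef_pos: [0.4643, 0.106, 0.095]
tcp_rot: [3.142, 0.0, -1.941]
wrist_force: [0.3, 0.1, 0.2]
gripper_width: -0.0003
grasp_force: 0.0
time: 28.82
eef_pos: [0.4651, 0.1077, 0.095]
tcp_rot: [3.141, -0.0, -1.941]
wrist_force: [-0.2, 0.2, 0.4]
gripper_width: -0.0001
grasp_force: 0.0
time: 29.45
eef_pos: [0.4655, 0.1086, 0.095]
tcp_rot: [3.141, 0.0, -1.941]
wrist_force: [-0.1, -1.3, -0.4]
gripper_width: -0.0003
grasp_force: 0.0
```

```bash
for i in 1; do python3 -m pendant '[[[0,0,0,0.4,0.9,0,0],[0,0,0,0,0,0,0],[0,0,0,0,0,0,0],[0,0,0,0,0,0,0],[0,0,0,0,0,0,0]]]'; done; python3 -m pendant '[[[0,0,0,0.4,0.9,0,0],[0,0,0,0,0,0,0],[0,0,0,0,0,0,0],[0,0,0,0,0,0,0],[0,0,0,0,0,0,0]]]'; python3 rot.py|tail -2
```

```text
time: 30.08
eef_pos: [0.4659, 0.1095, 0.095]
tcp_rot: [3.141, 0.0, -1.941]
wrist_force: [0.7, -0.3, 0.6]
gripper_width: 0.0003
grasp_force: 0.0
time: 30.7
eef_pos: [0.4663, 0.1104, 0.095]
tcp_rot: [3.141, 0.0, -1.941]
wrist_force: [0.5, -0.3, -0.5]
gripper_width: -0.0001
grasp_force: 0.0
n 52 ccw rad (median) -0.025008020764831863 mad 0.009729812370776865
affine ccw -0.03291802128859927 inl 24
```

```bash
python3 -m pendant '[[[0,0,0,0.4,0.9,0,0],[0,0,0,0,0,0,0],[0,0,0,0,0,0,0],[0,0,0,0,0,0,0],[0,0,0,0,0,0,0]]]'; python3 -m pendant '[[[0,0,0,0.4,0.9,0,0],[0,0,0,0,0,0,0],[0,0,0,0,0,0,0],[0,0,0,0,0,0,0],[0,0,0,0,0,0,0]]]';python3 -m pendant '[[[0,0,0,0.4,0.9,0,0],[0,0,0,0,0,0,0],[0,0,0,0,0,0,0],[0,0,0,0,0,0,0],[0,0,0,0,0,0,0]]]'
```

```text
time: 31.38
eef_pos: [0.4666, 0.1113, 0.095]
tcp_rot: [3.141, -0.0, -1.941]
wrist_force: [-1.5, -3.3, 1.5]
gripper_width: 0.0001
grasp_force: 1.6
time: 32.0
eef_pos: [0.4671, 0.1123, 0.095]
tcp_rot: [3.141, 0.0, -1.941]
wrist_force: [-0.7, -1.8, 0.9]
gripper_width: -0.0002
grasp_force: 1.1
time: 32.62
eef_pos: [0.4674, 0.1131, 0.095]
tcp_rot: [3.141, -0.0, -1.941]
wrist_force: [-3.0, -3.6, 2.7]
gripper_width: -0.0001
grasp_force: 1.9
```

```bash
python3 -m pendant '[[[0,0,0,0.2,0.5,0,0],[0,0,0,0,0,0,0],[0,0,0,0,0,0,0],[0,0,0,0,0,0,0],[0,0,0,0,0,0,0]]]'; python3 -m pendant '[[[0,0,0,0.2,0.5,0,0],[0,0,0,0,0,0,0],[0,0,0,0,0,0,0],[0,0,0,0,0,0,0],[0,0,0,0,0,0,0]]]'; python3 rot.py|tail -2
```

```text
time: 33.25
eef_pos: [0.4675, 0.1135, 0.095]
tcp_rot: [3.141, -0.0, -1.941]
wrist_force: [-2.8, -3.4, 1.5]
gripper_width: 0.0001
grasp_force: 2.4
time: 33.88
eef_pos: [0.4675, 0.1136, 0.095]
tcp_rot: [3.141, -0.001, -1.941]
wrist_force: [-3.4, -7.0, 2.7]
gripper_width: -0.0001
grasp_force: 3.8
n 52 ccw rad (median) -0.025181175501048918 mad 0.009692093037762362
affine ccw -0.033432959233529944 inl 24
```

Contact at the short fence: the force rose while the position stalled, and the table angle is unchanged. I'll back off and then give one gentle radial push on the outer face to make sure of the long fence.

```bash
python3 -m pendant '[[[0,0,0,-0.7,-1.9,0,0],[0,0,0,-1.1,-2.8,0,0],[0,0,0,-1.1,-2.8,0,0],[0,0,0,0,0,25,0],[0,0,0,0,0,45,0]]]'; python3 -m pendant '[[[0,0,0,-13,0,0,0],[0,0,0,-13,20,0,0],[0,0,0,0,30,0,0],[0,0,0,0,22,0,0],[0,0,0,-1,12,0,0]]]'; python3 -m pendant '[[[0,0,0,0,0,0,0],[0,0,0,0,0,-20,0],[0,0,0,0,0,-30,0],[0,0,0,0,0,-20,0],[0,0,0,0,0,0,0]]]'; python3 rot.py|tail -2
```

```text
time: 34.55
eef_pos: [0.464, 0.1065, 0.1646]
tcp_rot: [3.138, -0.001, -1.942]
wrist_force: [0.5, 0.4, -0.1]
gripper_width: 0.0002
grasp_force: 0.0
time: 35.17
eef_pos: [0.4372, 0.1913, 0.1643]
tcp_rot: [3.14, -0.001, -1.94]
wrist_force: [0.9, 0.2, -1.5]
gripper_width: -0.0001
grasp_force: 0.0
time: 35.8
eef_pos: [0.437, 0.1896, 0.0938]
tcp_rot: [3.139, -0.002, -1.942]
wrist_force: [-1.6, -0.9, -0.2]
gripper_width: -0.0001
grasp_force: 0.0
n 55 ccw rad (median) -0.025183882161560978 mad 0.009368169079191233
affine ccw -0.03186689952562902 inl 27
```

```bash
python3 -m pendant '[[[0,0,0,1.9,-0.7,0,0],[0,0,0,1.9,-0.7,0,0],[0,0,0,0.9,-0.4,0,0],[0,0,0,0,0,0,0],[0,0,0,0,0,0,0]]]'; python3 -m pendant '[[[0,0,0,0.9,-0.4,0,0],[0,0,0,0.9,-0.4,0,0],[0,0,0,0,0,0,0],[0,0,0,0,0,0,0],[0,0,0,0,0,0,0]]]';python3 -m pendant '[[[0,0,0,0.9,-0.4,0,0],[0,0,0,0,0,0,0],[0,0,0,0,0,0,0],[0,0,0,0,0,0,0],[0,0,0,0,0,0,0]]]'
```

```text
time: 36.48
eef_pos: [0.4426, 0.1888, 0.0951]
tcp_rot: [3.142, 0.0, -1.941]
wrist_force: [0.7, -0.0, 0.5]
gripper_width: 0.0
grasp_force: 0.0
time: 37.1
eef_pos: [0.4445, 0.188, 0.095]
tcp_rot: [3.141, -0.0, -1.941]
wrist_force: [-0.7, 0.8, 0.9]
gripper_width: -0.0001
grasp_force: 0.0
time: 37.72
eef_pos: [0.4454, 0.1876, 0.095]
tcp_rot: [3.141, -0.0, -1.941]
wrist_force: [-0.1, 0.4, -0.5]
gripper_width: -0.0002
grasp_force: 0.0
```

```bash
python3 -m pendant '[[[0,0,0,0.9,-0.4,0,0],[0,0,0,0,0,0,0],[0,0,0,0,0,0,0],[0,0,0,0,0,0,0],[0,0,0,0,0,0,0]]]'; python3 -m pendant '[[[0,0,0,0.9,-0.4,0,0],[0,0,0,0,0,0,0],[0,0,0,0,0,0,0],[0,0,0,0,0,0,0],[0,0,0,0,0,0,0]]]'
```

```text
time: 38.35
eef_pos: [0.4463, 0.1872, 0.095]
tcp_rot: [3.141, -0.0, -1.941]
wrist_force: [-0.1, 0.8, -0.2]
gripper_width: 0.0001
grasp_force: 0.0
time: 38.98
eef_pos: [0.447, 0.1869, 0.095]
tcp_rot: [3.141, -0.0, -1.941]
wrist_force: [-1.7, 0.4, 1.6]
gripper_width: 0.0001
grasp_force: 0.0
```

```bash
python3 -m pendant '[[[0,0,0,0.5,-0.2,0,0],[0,0,0,0,0,0,0],[0,0,0,0,0,0,0],[0,0,0,0,0,0,0],[0,0,0,0,0,0,0]]]'; python3 -m pendant '[[[0,0,0,0.5,-0.2,0,0],[0,0,0,0,0,0,0],[0,0,0,0,0,0,0],[0,0,0,0,0,0,0],[0,0,0,0,0,0,0]]]'; python3 rot.py|tail -2
```

```text
time: 39.6
eef_pos: [0.4476, 0.1866, 0.0951]
tcp_rot: [3.141, 0.0, -1.941]
wrist_force: [-4.6, 3.2, 3.9]
gripper_width: -0.0001
grasp_force: 0.0
time: 40.22
eef_pos: [0.448, 0.1865, 0.0953]
tcp_rot: [3.141, 0.0, -1.941]
wrist_force: [-5.0, 1.9, 5.6]
gripper_width: 0.0
grasp_force: 0.0
n 53 ccw rad (median) -0.02501675642240173 mad 0.009170985210096277
affine ccw -0.021730180728357678 inl 21
```

```bash
python3 -m pendant '[[[0,0,0,0.5,-0.2,0,0],[0,0,0,0,0,0,0],[0,0,0,0,0,0,0],[0,0,0,0,0,0,0],[0,0,0,0,0,0,0]]]'; python3 -m pendant '[[[0,0,0,0.5,-0.2,0,0],[0,0,0,0,0,0,0],[0,0,0,0,0,0,0],[0,0,0,0,0,0,0],[0,0,0,0,0,0,0]]]'
```

```text
time: 40.9
eef_pos: [0.4484, 0.1864, 0.0954]
tcp_rot: [3.141, 0.0, -1.941]
wrist_force: [-7.4, 2.2, 7.3]
gripper_width: 0.0
grasp_force: 0.0
time: 41.52
eef_pos: [0.4488, 0.1862, 0.0956]
tcp_rot: [3.141, 0.0, -1.941]
wrist_force: [-7.4, 2.4, 9.9]
gripper_width: 0.0001
grasp_force: 0.0
```

```bash
python3 -m pendant '[[[0,0,0,-1.9,0.7,0,0],[0,0,0,-2.8,1.1,0,0],[0,0,0,-2.8,1.1,0,0],[0,0,0,0,0,40,0.2],[0,0,0,0,0,50,0.5]]]'; python3 -m pendant '[[[0,0,0,15,10,40,0.5],[0,0,0,20,15,0,0.5],[0,0,0,20,15,0,0.5],[0,0,0,20,15,0,0.5],[0,0,0,7,10,0,0.5]]]'; python3 -m pendant '[[[0,0,0,0,0,0,0.5],[0,0,0,0,0,0,0.5],[0,0,0,0,0,0,0.5],[0,0,0,0,0,0,0.5],[0,0,0,0,0,0,0.5]]]'
python3 - <<'E'
from h import *
import pickle
c=cam('wrist');pickle.dump(c,open('wrist6.pkl','wb'))
w=pickle.load(open('wrist5.pkl','rb'))
A,B=[cv2.cvtColor(k['frame'],cv2.COLOR_RGB2GRAY) for k in (w,c)]
th=np.radians(68.9); X=np.array([np.cos(th),np.sin(th)]);Y=np.array([-X[1],X[0]]);N=np.array([.4874,.1664])
o=lambda u,v:(u/4+205,v/4+10)
def tr(pts,z,nm):
    p=np.float32([o(*q) for q in pts])[:,None]
    s=np.float32([w2px(c,px2w(w,*q[0],z)) for q in p])[:,None]
    q,st,_=cv2.calcOpticalFlowPyrLK(A,B,p,s.copy(),winSize=(9,9),maxLevel=1,flags=cv2.OPTFLOW_USE_INITIAL_FLOW)
    f=lambda k,u:(lambda d:np.array([d@X,d@Y])*1e3)(px2w(k,*u,z)[:2]-N)
    a=np.array([f(w,x[0]) for x in p]);b=np.array([f(c,x[0]) for x in q]); print(nm,(b-a).round(1).tolist(),'mean',(b-a).mean(0).round(2),'now',b.mean(0).round(2),st.ravel())
tr([(55,30),(349,30),(331,526),(71,525)],.104,'lid'); tr([(160,74),(246,74),(240,475),(164,473)],.136,'rib')
tr([(35,100),(49,506)],.078,'long'); tr([(113,557),(312,557)],.078,'short')
E
python3 rot.py|tail -2
```

```text
time: 42.15
eef_pos: [0.4412, 0.1887, 0.1851]
tcp_rot: [3.14, -0.002, -1.941]
wrist_force: [1.2, -0.3, -0.1]
gripper_width: 0.0342
grasp_force: 0.0
time: 42.78
eef_pos: [0.5244, 0.2543, 0.2245]
tcp_rot: [3.142, -0.0, -1.942]
wrist_force: [-0.1, -0.2, 0.1]
gripper_width: 0.0427
grasp_force: 0.0
time: 43.4
eef_pos: [0.5236, 0.2538, 0.2252]
tcp_rot: [-3.141, 0.0, -1.942]
wrist_force: [-0.6, 0.7, 0.0]
gripper_width: 0.043
grasp_force: 0.0
lid [[3.1, 0.4], [3.2, 0.3], [2.7, 0.3], [2.7, 0.3]] mean [2.92 0.3 ] now [ 4.53 -0.55] [1 1 1 1]
rib [[3.2, 0.4], [3.2, 0.4], [3.1, 0.3], [3.1, 0.1]] mean [3.16 0.31] now [ 4.68 -0.63] [1 1 1 1]
long [[0.2, 0.4], [-0.5, 0.1]] mean [-0.17  0.25] now [  4.5  -38.15] [1 1]
short [[53.5, -146.5], [-3.9, 5.7]] mean [ 24.82 -70.4 ] now [ 87.55 -68.15] [1 1]
n 50 ccw rad (median) -0.023261993639173202 mad 0.010310321307699905
affine ccw -0.03131373013678627 inl 22
```

The cassette moved the missing 3.1 mm, it is flush at both fences, and the table angle is unchanged.

```bash
python3 -c "
from rig import ticket
print(ticket.job_done())"
```

```text
the job is handed in; nothing more can be done
None
```

I handed the job in: the table is one station counter-clockwise in its detent, and by my image measurements the cassette is flush with both fences, with the robot clear of everything; no verdict came back.

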